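# Raise the foot of the foam thickness gauge and hold it up

## Robot

A 6-joint arm with a two-finger parallel gripper is mounted at the origin on the work surface. World frame = base frame: x ahead of the robot, y to its left, z up, the work surface at z = 0. Lengths are in m, angles in degrees, forces in N, time in s.
With the tool pointing down it reaches from about 0.25 to 0.725 m from the base axis. Payload 9.7 kg.
Tool frame: the origin (TCP) lies at the very end of the fingers, on their centre line; the grasp point (between the pads) lies 19 mm behind it (bot.pinch_z is the distance from the TCP to the grasp point, in m); x points along the fingers, z is the direction in which the jaws open and shut, and the axes are right-handed (so a half turn about x gives the same grasp; the last joint's range is limited). The gripper opens to 85 mm and grips with 20 to 120 N. Pads are 22 mm wide; open, the fingers measure 114 mm over their backs; the gripper's body (76 mm by 85 mm) begins 54 mm behind the grasp point. The pads swing forward as they close: fully open they stand 13 mm farther back than shut.
Start: joints at [-68.182, 4.979, 10.078, 95.1, 0, 90], TCP at [0.204, -0.511, 0.231] pointing down, gripper open.
Joint ranges: [-179.16, 179.16], [-48.56, 103.87], [-65.8, 70.77], [-126.05, 130.52], [-82.76, 87.17], [-180, 180]. Speed limits (degrees/s): [127.2, 127.2, 147.25, 180, 180, 180].

## Interface

Orientations are given as [roll, pitch, yaw] about the fixed x, y, z axes, in that order (R = Rz(yaw) Ry(pitch) Rx(roll)).
In Python, from workcell import bot gives the robot as it stands.
- The arm moves only by the tool play_rows, never from a script. Its argument "rows" is a list of rows, each a list of 3 entries, a list of its own where there are three numbers: the shift along the tool's x, y, z in cm, then the turn about the tool's x in degrees, then the finger opening in cm, from 0 to 8.54. A call has 1 to 12 rows; each row is the pose to reach, as a shift and turn from the pose commanded when the call began, along the tool's axes at that moment; what a row does not reach only later rows make up. A row lasts 1/12 s, in which the tool goes at most 41.7 mm and 7.16 degrees, less where a joint would pass 70% of its speed; a pose out of reach is approached as far as the arm can. A call with a gripper value outside its range is refused whole. The fingers move at their own pace and stop on an object; "squeeze" is the grip in N (left out, the last holds). Time passes only in rows, so rows that repeat a pose let the fingers close. It gives the time, the measured TCP pose, the force and the opening at its end, in the units of the state.
- bot.get_obs(): the state, without advancing time (a new reading comes with each control period).
- bot.camera(name): name is "side" or "top" or "wrist"; returns (picture, depth): 420x560x3 uint8, blue, green, red; 420x560 float32, m along the optical axis (not along the pixel's ray), 0 where there is no reading.
- bot.camera_model(name): a dict with "fx", "fy", "cx", "cy" (pixels), "origin" and "attitude" of the camera in the world; the wrist camera has in their place "mount" (4x4, takes a point from camera to tool coordinates, whose origin is the TCP and whose axes are the tool frame's). Camera axes: x right, y down, z forward; pixel columns grow to the right and rows downward; lengths in m; the calibration is good to about 2 mm. A picture is of the moment at which its call begins: read the wrist's pose just before it. camera_model takes no time and is no camera call.
- bot.job_done(): hands the job in, once; it reports no verdict.
The state is a dict: "time": time; "q": joint angles; "qd": joint speeds; "joint_efforts": joint torques, N m; "ee_pos": TCP position; "tcp_rot": TCP orientation; "wrist_force": force on the tool from outside, world axes, zero at the start; "torque": the same for the moment, N m; "opening": finger opening in m.
Only numpy, scipy, OpenCV 4.12 (cv2) and the standard library are available. Lean on these libraries where they do the work, as an engineer would, in place of code of your own. Each camera call takes 0.05 s, during which the arm holds its last target.

## Task

I want to slide the green foam blank under the thickness gauge: swing the spindle lock's red grip right out to its stop, then take the spindle by its black knob, lift it gently and straight up until the mouth of the guide sleeve stands within the red band on the rod (about 50 mm up), and finish while holding it there, still, free of the lock and not forced sideways in its sleeve. Do not run the foot up against the sleeve, do not let the spindle drop, and leave the lock open and the blank and the other things on the bench where they are.

Things in the scene. Friction and masses are not known exactly. Their poses are not given: they have to be found in the camera images.
- gauge: Foam thickness gauge, screwed to the bench. Origin on the bench, exactly under the spindle axis; z up. Grey base 140 (x) by 200 (y) by 18 mm, from y -75 to 125; on it a steel anvil disc, 64 mm diameter, top at z 26. Steel column, 28 mm diameter, at y 90, up to z 195; its grey clamp block and arm (z 125 to 159) carry the guide sleeve. A thumb screw sticks out of the block to x 46 at y 103.
- sleeve_rim (a point): Centre of the upper mouth of the upright guide sleeve, 172 mm above the bench, on the spindle axis. The sleeve is a dark steel tube, outside diameter 32 mm, bore 15 mm, from 112 to 172 mm above the bench.
- spindle: Loose upright spindle, 0.35 to 0.6 kg: presser foot (disc, 50 mm diameter, 10 mm thick), steel rod (14 mm diameter) up through the sleeve, dark collar (30 mm diameter, 150 to 158 mm above the foot's underside), black knob on top. Origin: centre of the foot's underside, z up the rod. At rest it stands on the anvil (origin 26 mm above the bench); let go, it sinks back there. Lifted 76 mm, the foot strikes the sleeve.
- red_band (a point): Middle of the red band on the spindle's rod: 16 mm wide, 88 to 104 mm above the foot's underside (this point 96 mm), hidden in the sleeve at rest. At 42 mm of lift its top edge, at 50 mm its middle and at 58 mm its bottom edge is level with the sleeve's mouth. Thin black rings on the rod come level with the mouth at about 20, 30, 70, 80 and 90 mm.
- knob (a point): Centre of the spindle's black lifting knob (round, 28 mm diameter, 28 mm tall), on the spindle axis, 200 mm above the foot's underside (226 mm above the bench at rest). Below it 28 mm of bare rod down to the collar.
- lock (a joint): Spindle lock, a flat brass hook (top face 191 mm above the bench) that swings level about an upright pivot. 0 rad: over the collar, so that the spindle can lift only about 3 mm; 1.3: swung right out, at its stop. The spindle is free from about 0.8. Growing values turn it clockwise seen from above, its grip going to the gauge's -x side. Friction 0.06 N m; it stays where left; starts at 0 to 0.15.
- lock_grip (a point): Middle of the lock's upright red grip (round, 17 mm diameter, from 191 to 227 mm above the bench). This point is 210.5 mm above the bench, 95 mm from the pivot axis. In the gauge's frame it lies at x 0, y -59 mm at 0 rad and near x -92, y 11 mm at 1.3 rad.
- lock_hinge (a point): A point on the upright pivot axis of the lock, 189 mm above the bench, at y +36 mm from the spindle axis in the gauge's frame.
- blank: Light green rigid-foam blank, 130 by 90 by 36 mm, lying beside the gauge's base on its -y side; origin at the centre of its underside. Leave it alone.
- mug: White coffee mug, 82 mm diameter, 92 mm tall; origin at the centre of its underside. Leave it alone.
- phone: Black telephone lying flat, 75 by 155 by 9 mm; origin under its centre. Leave it alone.
- cutter: Pink-handled foam knife lying flat along its x, about 180 mm long, 14 mm tall; origin under it. Leave it alone.
- teaspoon: Steel teaspoon, 140 mm long; origin under it. Leave it alone.
- offcut: Curved light green foam offcut strip, about 180 by 35 by 18 mm; origin under its middle. Leave it alone.
Not all that is in view belongs to the job. Leave any orange, pink or purple look-alike of the spindle alone.

How it is judged:
By the outcome, as a careful person would: the job done as asked, in the order asked, and still so for the second after the job is handed in, while the arm keeps its last pose, push and grip.
It also fails if it takes over 54 s, if anything falls off the work surface, if the arm or the gripper's body presses on something with over 40 N, if the wrist force passes 120 N, or if a joint passes its speed limit or range.

## Working session

There is one attempt and no reset: what is moved stays moved. The work goes in short steps, Python scripts to look and compute and a tool call to move; the robot and the scene stay as the last step left them, time stands still between calls to the robot, and variables do not carry over. Pictures are saved under pics/ and viewed, and the job is handed in when it is done.

Besides the shell and the picture viewer there is one more tool, called after ">>>" as name([rows], argument=value, ...), one row to a line, values as JSON. play_rows: Moves the arm, as the interface text tells. Its arguments: {"type":"object","properties":{"rows":{"type":"array"},"squeeze":{"type":"number"}},"required":["rows"]}

```bash
mkdir -p pics; ls; python3 - <<'E'
from workcell import bot
import cv2
o=bot.get_obs(); print(o, bot.pinch_z)
for n in ("side","top","wrist"):
    im,d=bot.camera(n); cv2.imwrite(f"pics/{n}0.png",im)
    import numpy as np; np.save(f"pics/{n}0.npy",d)
    print(n,bot.camera_model(n))
E
```

```text
pics
{'time': 0.0, 'q': array([-6.81815235e+01,  5.01321159e+00,  1.00318449e+01,  9.51020992e+01,
        3.69196238e-04,  9.00007252e+01]), 'qd': array([ 0.0201348 , -0.08178987, -0.00305939, -0.04077579, -0.03721466,
        0.03825606]), 'joint_efforts': array([ 3.10626899e-05, -5.20400906e+01,  4.64795709e+01,  1.66955462e-02,
       -6.55769804e-05, -9.64848510e-06]), 'ee_pos': array([ 0.20432142, -0.51035768,  0.23053947]), 'tcp_rot': array([179.74728924,  89.91653338, 111.56504029]), 'wrist_force': array([-0.0851171 ,  0.39235118, -0.02265359]), 'torque': array([-0.00631002, -0.02646207,  0.05981749]), 'opening': 0.08558028539356005} 0.0187
side {'fx': 425.00428111274704, 'fy': 425.00428111274704, 'cx': 278.54351980760373, 'cy': 214.2549164722566, 'origin': array([ 0.30379901, -0.94799898,  1.04662845]), 'attitude': array([-132.40767067,   -0.80925129,  -16.03916395])}
top {'fx': 421.655737335861, 'fy': 421.655737335861, 'cx': 283.0335105313119, 'cy': 207.21183661624377, 'origin': array([ 0.40755214, -0.01861213,  1.39514307]), 'attitude': array([-173.17737355,    0.41620805,  -91.61646602])}
wrist {'fx': 320.50688756194216, 'fy': 320.50688756194216, 'cx': 286.0575297952693, 'cy': 204.12293900185844, 'mount': array([[-8.63970814e-04, -2.92959657e-01,  9.56124413e-01,
        -1.42093185e-01],
       [-7.51438100e-06, -9.56124768e-01, -2.92959772e-01,
         7.38116546e-02],
       [ 9.99999627e-01, -2.60293376e-04,  8.23862483e-04,
        -4.51375438e-04],
       [ 0.00000000e+00,  0.00000000e+00,  0.00000000e+00,
         1.00000000e+00]])}
```

View pics/side0.png

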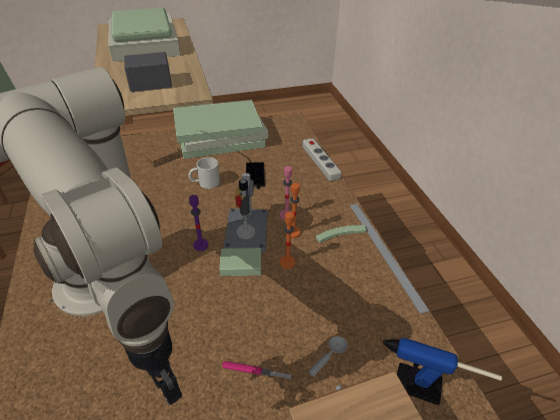

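View pics/top0.png

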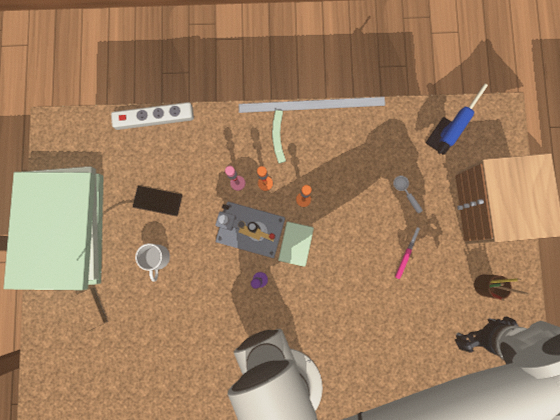

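View pics/wrist0.png

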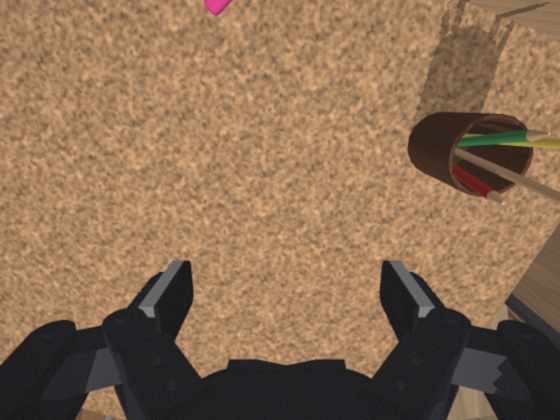

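```bash
cat > h.py <<'E'
import numpy as np, cv2
from scipy.spatial.transform import Rotation as Ro
from workcell import bot
def T(name,o=None):
    m=bot.camera_model(name)
    if 'mount' in m:
        o=o or bot.get_obs()
        W=np.eye(4);W[:3,:3]=Ro.from_euler('xyz',o['tcp_rot'],degrees=True).as_matrix();W[:3,3]=o['ee_pos']
        return m,W@m['mount']
    W=np.eye(4);W[:3,:3]=Ro.from_euler('xyz',m['attitude'],degrees=True).as_matrix();W[:3,3]=m['origin'];return m,W
def ray(name,u,v,o=None):
    m,W=T(name,o); d=W[:3,:3]@np.array([(u-m['cx'])/m['fx'],(v-m['cy'])/m['fy'],1]); return W[:3,3],d
def onz(name,u,v,z,o=None):
    p,d=ray(name,u,v,o); return p+d*(z-p[2])/d[2]
def proj(name,P,o=None):
    m,W=T(name,o); c=W[:3,:3].T@(np.asarray(P,float)-W[:3,3]); return np.array([m['cx']+m['fx']*c[0]/c[2],m['cy']+m['fy']*c[1]/c[2]])
def crop(path,out,x0,x1,y0,y1,s):
    im=cv2.imread(path)[y0:y1,x0:x1]; cv2.imwrite(out,cv2.resize(im,None,fx=s,fy=s,interpolation=cv2.INTER_CUBIC))
E
python3 - <<'E'
from h import *
crop('pics/top0.png','pics/topc.png',200,330,180,280,6)
crop('pics/side0.png','pics/sidec.png',170,320,155,285,5)
E
```

```text
(no output)
```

View pics/topc.png

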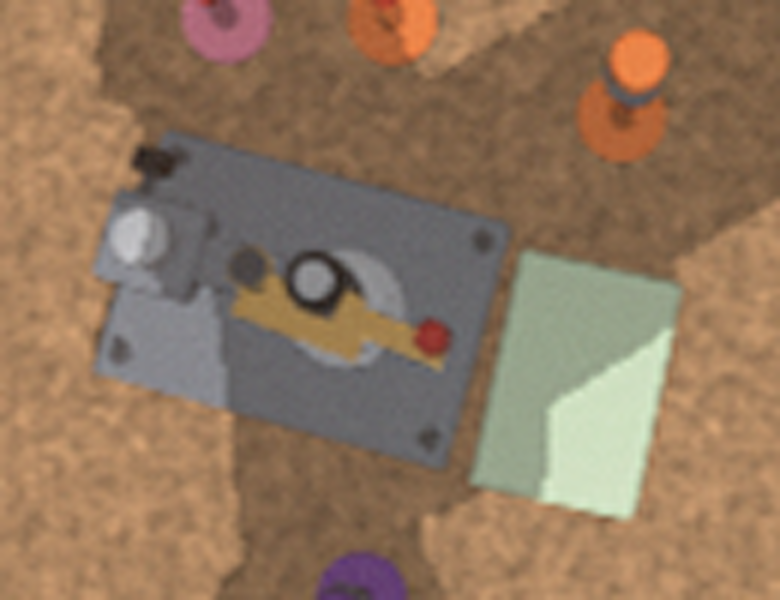

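View pics/sidec.png

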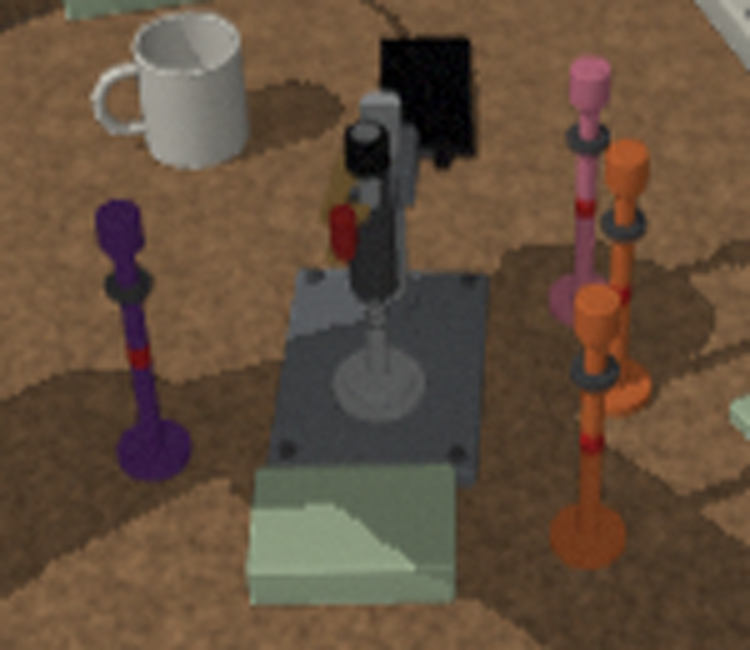

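Candidates: black knob on the grey gauge at top (252,227) / side (243,184) — chosen (black, in the sleeve, brass hook beside it). Look-alikes: purple top (259,280), orange (306,192) and (263,178), pink (233,175). The crops confirm it, with the red grip at top (272,236).

```bash
python3 - <<'E'
from h import *
im=cv2.imread('pics/top0.png'); hsv=cv2.cvtColor(im,cv2.COLOR_BGR2HSV)
def red(im,x0,x1,y0,y1):
    h=cv2.cvtColor(im,cv2.COLOR_BGR2HSV); m=(((h[...,0]<8)|(h[...,0]>172))&(h[...,1]>150)&(h[...,2]>60)).astype(np.uint8)
    k=np.zeros_like(m);k[y0:y1,x0:x1]=m[y0:y1,x0:x1]; return k
k=red(im,260,285,225,245); ys,xs=np.nonzero(k); print('grip top px',xs.mean(),ys.mean(),len(xs))
g=onz('top',xs.mean(),ys.mean(),0.225); print('grip',g)
# knob: dark/grey disc centre from crop
for z,(u,v) in [(0.240,(200+315/6,180+281/6))]: kn=onz('top',u,v,z); print('knob',kn)
# base corners z=.018
m,_=T('top')
cs=[(172,131),(511,225),(443,467),(95,375)]
C=np.array([onz('top',200+a/6,180+b/6,.018) for a,b in cs]); print(C.round(4))
print([np.linalg.norm(C[i]-C[(i+1)%4]) for i in range(4)])
yv=((C[0]-C[1])+(C[3]-C[2]))/2; yaw=np.degrees(np.arctan2(-yv[0],yv[1])); print('gauge yaw',yaw)
c=C.mean(0); yh=np.array([yv[0],yv[1],0]);yh/=np.linalg.norm(yh); print('origin',c-yh*.025)
s=cv2.imread('pics/side0.png'); k=red(s,230,246,190,212); ys,xs=np.nonzero(k); print('side grip',xs.mean(),ys.mean(),len(xs), onz('side',xs.mean(),ys.mean(),.209))
u,v=170+367/5,155+137/5; print('side knob top', onz('side',u,v,.240))
B={'spo':(306,192,.24),'or2':(263,173,.24),'pink':(232,172,.24),'pur':(259,280,.24)}
for n,(u,v,z) in B.items(): print(n,onz('top',u,v,z)[:2])
E
```

```text
grip top px 271.36842105263156 236.0 19
grip [0.46831652 0.02053653 0.225     ]
knob [0.49415023 0.07119861 0.24      ]
[[ 0.5956  0.1654  0.018 ]
 [ 0.5384 -0.0193  0.018 ]
 [ 0.4081  0.0212  0.018 ]
 [ 0.4631  0.209   0.018 ]]
[np.float64(0.19340271102318732), np.float64(0.13640703878669114), np.float64(0.19567721746221495), np.float64(0.13951545089478115)]
gauge yaw -16.7609728734471
origin [0.4940827  0.07016531 0.018     ]
side grip 238.07843137254903 201.01960784313727 51 [0.46698422 0.01909635 0.209     ]
side knob top [0.49488271 0.06474098 0.24      ]
spo [ 0.58651323 -0.07891203]
or2 [0.64356257 0.03898294]
pink [0.64896646 0.1253878 ]
pur [0.34965761 0.05644073]
```

```bash
cat >> h.py <<'E'
def move(P,jaw,o=None):
    """shift cm in tool axes and turn about tool x (two options) to reach TCP P with jaw dir angle jaw(deg, world)"""
    o=o or bot.get_obs(); R=Ro.from_euler('xyz',o['tcp_rot'],degrees=True).as_matrix()
    s=R.T@(np.asarray(P)-o['ee_pos'])*100
    z=R[:,2]; cur=np.degrees(np.arctan2(z[1],z[0]))
    t=-(jaw-cur) # tool x down: positive turn about tool x = clockwise from above
    t=(t+90)%180-90
    print('shift',s.round(2),'turn',round(t,1),'jaw now',round(cur,1),'ee',o['ee_pos'].round(4),'q6',o['q'][5].round(1),'F',o['wrist_force'].round(2),'op',round(o['opening'],4),'t',o['time'])
E
python3 - <<'E'
from h import *
o=bot.get_obs()
R=Ro.from_euler('xyz',o['tcp_rot'],degrees=True).as_matrix(); print(R.round(3))
move([.468,.020,.36],-23)
E
```

```text
[[-0.     0.928  0.372]
 [ 0.001  0.372 -0.928]
 [-1.     0.    -0.001]]
shift [-12.88  44.19 -39.46] turn -45.2 jaw now -68.2 ee [ 0.2043 -0.5104  0.2307] q6 90.0 F [ 0.32  1.19 -0.68] op 0.0853 t 0.15
```

>>> play_rows([
  [[-4, 0, 0], 0, 8.5],
  [[-8, 2, -2], 0, 8.5],
  [[-10, 5, -4.5], -4, 8.5],
  [[-11.5, 8, -7], -8, 8.5],
  [[-12.5, 11, -10], -14, 8.5],
  [[-13, 14, -12.5], -20, 8.5],
  [[-13, 17, -15], -26, 8.5],
  [[-13, 20, -18], -32, 8.5],
  [[-13, 23, -20.5], -38, 8.5],
  [[-13, 26, -23], -42, 8.5],
  [[-13, 29, -26], -45, 8.5],
  [[-13, 32, -28.5], -45, 8.5],
])

```text
time: 1.15
ee_pos: [0.3956, -0.1249, 0.3615]
tcp_rot: [3.6, 90.0, -19.4]
wrist_force: [0.9, -1.3, -0.8]
opening: 0.0852
```

```bash
python3 - <<'E'
from h import *
move([.468,.020,.36],-23)
E
```

```text
shift [ 0.15 16.17  1.  ] turn 0.0 jaw now -23.0 ee [ 0.3956 -0.1249  0.3615] q6 95.5 F [ 0.94 -1.28 -0.79] op 0.0852 t 1.15
```

>>> play_rows([
  [[0, 3.5, 0.3], 0, 4],
  [[0, 7, 0.6], 0, 3],
  [[0, 10.5, 1], 0, 3],
  [[0, 13, 1], 0, 3],
  [[0, 14.5, 1], 0, 3],
  [[0, 14.5, 1], 0, 3],
  [[0, 14.5, 1], 0, 3],
  [[0, 14.5, 1], 0, 3],
])

```text
time: 1.82
ee_pos: [0.4616, 0.0018, 0.3613]
tcp_rot: [-113.6, 90.0, -136.8]
wrist_force: [-0.4, 0.2, -0.4]
opening: 0.03
```

```bash
python3 - <<'E'
from h import *
o=bot.get_obs(); im,d=bot.camera('wrist'); cv2.imwrite('pics/w1.png',im); np.save('pics/w1.npy',d)
import pickle; pickle.dump(o,open('pics/w1.pkl','wb'))
move([.468,.020,.36],-23,o)
for n,P in dict(grip=[.468,.0205,.227],knob=[.494,.071,.24],piv=[.5045,.1045,.191]).items(): print(n,proj('wrist',P,o))
E
```

```text
shift [ 0.13  1.92 -0.13] turn -0.2 jaw now -23.2 ee [0.4616 0.0018 0.3613] q6 113.4 F [-0.42  0.22 -0.36] op 0.03 t 1.8167
grip [285.30948705 171.14873896]
knob [290.3654782  103.09596901]
piv [285.8506325   62.70790754]
```

View pics/w1.png

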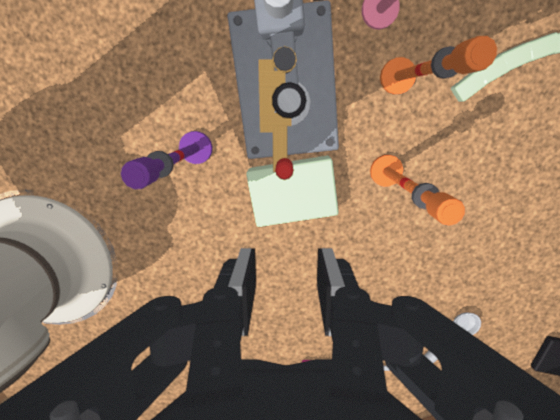

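The wrist view shows the red grip at (284,169), the black knob at (290,100), the pivot screw at (285,58). This agrees with the projections within about 4 px.

```bash
python3 - <<'E'
from h import *
import pickle
o=pickle.load(open('pics/w1.pkl','rb')); im=cv2.imread('pics/w1.png'); d=np.load('pics/w1.npy')
h=cv2.cvtColor(im,cv2.COLOR_BGR2HSV)
m=(((h[...,0]<8)|(h[...,0]>172))&(h[...,1]>150)).astype(np.uint8); mm=np.zeros_like(m); mm[150:190,270:300]=m[150:190,270:300]
cs,_=cv2.findContours(mm,0,2); c=max(cs,key=cv2.contourArea); x,y,w,hh=cv2.boundingRect(c); print('red',x,y,w,hh)
# depth of red: top
ys,xs=np.nonzero(mm); Z=d[ys,xs]
mod,W=T('wrist',o)
def pts(xs,ys):
    Z=d[ys,xs]; P=np.c_[(xs-mod['cx'])/mod['fx']*Z,(ys-mod['cy'])/mod['fy']*Z,Z]; return P@W[:3,:3].T+W[:3,3]
P=pts(xs,ys); print('red pts z',np.percentile(P[:,2],[5,50,95])); t=P[P[:,2]>.222]; print('grip top centre',t.mean(0) if len(t) else None,(t[:,:2].min(0)+t[:,:2].max(0))/2)
ys,xs=np.mgrid[75:125,265:315]; ys=ys.ravel();xs=xs.ravel(); P=pts(xs,ys); s=(abs(P[:,2]-.24)<.004); t=P[s]
print('knob',t.mean(0),(t[:,:2].min(0)+t[:,:2].max(0))/2,np.ptp(t[:,:2],axis=0)); 
(u,v),r=cv2.minEnclosingCircle(np.c_[xs[s],ys[s]].astype(np.float32)); print(u,v,r,onz('wrist',u,v,.24,o))
E
```

```text
red 276 158 17 21
red pts z [0.20775966 0.22583885 0.22742765]
grip top centre [0.46722841 0.02174448 0.22588545] [0.46731655 0.02162117]
knob [0.49394516 0.07338458 0.23958118] [0.49404411 0.07339317] [0.02699065 0.02730346]
289.0 100.06944274902344 18.17989158630371 [0.4938988  0.07349748 0.24      ]
```

```bash
python3 - <<'E'
from h import *
move([.4672,.0217,.201],-23.4)
E
```

```text
shift [16.04  2.08 -0.27] turn 0.2 jaw now -23.2 ee [0.4615 0.0016 0.3614] q6 113.4 F [ 0.21  0.08 -0.53] op 0.0304 t 1.8667
```

>>> play_rows([
  [[1, 1, -0.2], 0, 2.8],
  [[4, 2.1, -0.3], 0, 2.8],
  [[8, 2.1, -0.3], 0, 2.8],
  [[11, 2.1, -0.3], 0, 2.8],
  [[11, 2.1, -0.3], 0, 2.8],
  [[11, 2.1, -0.3], 0, 2.8],
])

```text
time: 2.37
ee_pos: [0.4664, 0.0219, 0.2512]
tcp_rot: [-151.9, 89.9, -175.2]
wrist_force: [-0.3, 0.3, 1.2]
opening: 0.0278
```

```bash
python3 - <<'E'
from h import *
o=bot.get_obs();im,d=bot.camera('wrist'); cv2.imwrite('pics/w2.png',im); move([.4672,.0217,.201],-23.4,o)
print(proj('wrist',[.4672,.0217,.227],o))
E
```

```text
shift [5.02 0.01 0.09] turn 0.1 jaw now -23.3 ee [0.4664 0.0219 0.2512] q6 116.0 F [-0.33  0.28  1.24] op 0.0278 t 2.3667
[289.15146796 243.48424915]
```

View pics/w2.png

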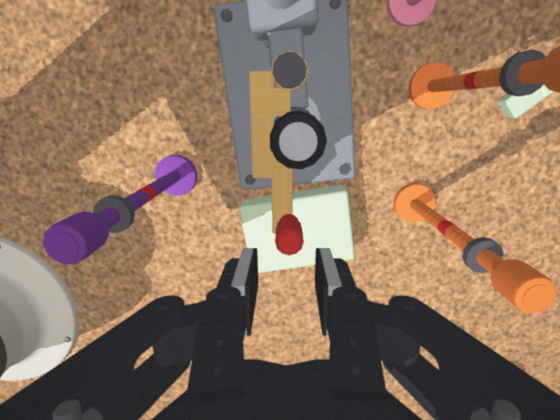

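The red grip at (289,237) sits between the open jaws, centre about 286. I descend.

>>> play_rows([
  [[2, 0, 0.1], 0, 2.8],
  [[4, 0, 0.1], 0, 2.8],
  [[5, 0, 0.1], 0, 2.8],
  [[5, 0, 0.1], 0, 2.6],
  [[5, 0, 0.1], 0, 2.6],
  [[5, 0, 0.1], 0, 2.6],
])

```text
time: 2.92
ee_pos: [0.4689, 0.0223, 0.2033]
tcp_rot: [26.8, 89.9, 3.6]
wrist_force: [-0.3, 0.1, -0.3]
opening: 0.0262
```

```bash
python3 - <<'E'
from h import *
move([.4672,.0217,.201],-23.4)
for f in (6,12,18,24,30,36,42,48,54,60,64,68,70,72):
    a=np.radians(f); print(f, round(9.4*(1-np.cos(a)),2), round(-9.4*np.sin(a),2))
E
```

```text
shift [ 0.23 -0.12 -0.14] turn 0.2 jaw now -23.2 ee [0.4689 0.0223 0.2033] q6 115.9 F [-0.27  0.13 -0.28] op 0.0262 t 2.9167
6 0.05 -0.98
12 0.21 -1.95
18 0.46 -2.9
24 0.81 -3.82
30 1.26 -4.7
36 1.8 -5.53
42 2.41 -6.29
48 3.11 -6.99
54 3.87 -7.6
60 4.7 -8.14
64 5.28 -8.45
68 5.88 -8.72
70 6.19 -8.83
72 6.5 -8.94
```

>>> play_rows([
  [[0, 0, -0.5], 3, 2.6],
  [[0, 0.1, -1.3], 8, 2.6],
  [[0, 0.25, -2.2], 13, 2.6],
  [[0, 0.5, -3.1], 19, 2.6],
  [[0, 0.8, -3.95], 25, 2.6],
  [[0, 1.25, -4.8], 31, 2.6],
  [[0, 1.8, -5.6], 37, 2.6],
  [[0, 2.4, -6.35], 42, 2.6],
  [[0, 3.0, -7.0], 48, 2.6],
  [[0, 3.7, -7.6], 54, 2.6],
  [[0, 4.2, -7.9], 57, 2.6],
  [[0, 4.6, -8.15], 60, 2.6],
])

```text
time: 3.92
ee_pos: [0.4162, 0.07, 0.2027]
tcp_rot: [175.2, 88.7, 94.1]
wrist_force: [0.5, 1.7, 0.3]
opening: 0.0261
```

```bash
python3 - <<'E'
from h import *
o=bot.get_obs();im,d=bot.camera('wrist'); cv2.imwrite('pics/w3.png',im); move([.4091,.1103,.201],-91.5,o)
E
```

```text
shift [ 0.26 -0.08 -4.09] turn 10.3 jaw now -81.2 ee [0.4162 0.07   0.2027] q6 179.9 F [0.53 1.73 0.31] op 0.0261 t 3.9167
```

View pics/w3.png

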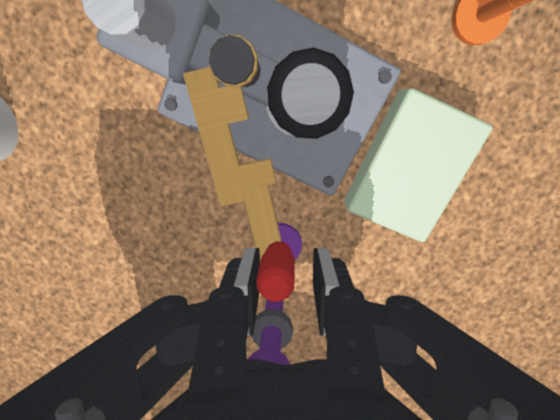

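>>> play_rows([
  [[0, -0.1, -0.6], -3, 2.6],
  [[0, -0.2, -1.3], -6, 2.6],
  [[0, -0.25, -2.0], -9, 2.6],
  [[0, -0.25, -2.7], -12, 2.6],
  [[0, -0.15, -3.3], -14, 2.6],
  [[0, -0.1, -3.7], -14, 2.6],
  [[0, -0.1, -4.0], -14, 2.6],
  [[0, -0.1, -4.0], -14, 2.6],
])

```text
time: 4.63
ee_pos: [0.4088, 0.1089, 0.2024]
tcp_rot: [165.8, 88.8, 98.5]
wrist_force: [-0.4, -0.1, -0.5]
opening: 0.0257
```

```bash
python3 - <<'E'
from h import *
o=bot.get_obs();im,d=bot.camera('wrist'); cv2.imwrite('pics/w4.png',im); move([.4091,.116,.201],-67,o)
E
```

```text
shift [ 0.15  0.3  -0.64] turn -0.3 jaw now -67.3 ee [0.4088 0.1089 0.2024] q6 171.5 F [-0.35 -0.11 -0.53] op 0.0257 t 4.6333
```

View pics/w4.png

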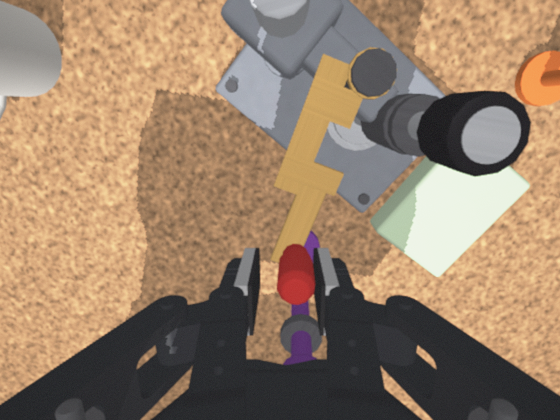

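The grip at (296,285) now leans on the trailing finger. I keep pushing toward the stop in small steps.

>>> play_rows([
  [[0, 0.05, -0.15], 0, 2.6],
  [[0, 0.1, -0.3], 0, 2.6],
  [[0, 0.15, -0.4], 0, 2.6],
  [[0, 0.2, -0.5], 0, 2.6],
  [[0, 0.2, -0.5], 0, 2.6],
])

```text
time: 5.1
ee_pos: [0.4085, 0.1141, 0.2022]
tcp_rot: [167.0, 88.8, 99.8]
wrist_force: [-0.4, -0.6, 0.2]
opening: 0.0259
```

>>> play_rows([
  [[0, 0.05, -0.1], 0, 2.6],
  [[0, 0.1, -0.2], 0, 2.6],
  [[0, 0.1, -0.2], 0, 2.6],
])

```text
time: 5.35
ee_pos: [0.4085, 0.1155, 0.2022]
tcp_rot: [168.8, 88.9, 101.5]
wrist_force: [-0.9, -6.1, 0.7]
opening: 0.0262
```

A reaction of 6 N, ten times the hinge friction, means the stop is reached. I back off a little, lift clear and look.

>>> play_rows([
  [[0, -0.1, 0.3], 0, 2.6],
  [[-1, -0.1, 0.3], 0, 2.6],
  [[-4, -0.1, 0.3], 0, 2.6],
  [[-8, -0.1, 0.3], 0, 3],
  [[-11, 0.5, 1.0], -5, 4.5],
  [[-12, 0.5, 3.0], -11, 5],
  [[-12, 0.5, 5.0], -17, 5],
  [[-12, 0.5, 6.0], -23, 5],
  [[-12, 0.5, 6.0], -26, 5],
  [[-12, 0.5, 6.0], -26, 5],
  [[-12, 0.5, 6.0], -26, 5],
])

```text
time: 6.27
ee_pos: [0.4369, 0.0604, 0.3216]
tcp_rot: [139.6, 88.8, 98.2]
wrist_force: [-0.4, -0.3, -0.2]
opening: 0.0503
```

```bash
python3 - <<'E'
from h import *
import pickle
o=bot.get_obs();im,d=bot.camera('wrist'); cv2.imwrite('pics/w5.png',im);np.save('pics/w5.npy',d); pickle.dump(o,open('pics/w5.pkl','wb'))
move([.494,.0733,.3],-20,o)
for n,P in dict(grip=[.409,.110,.227],knob=[.494,.0733,.24],piv=[.5044,.1078,.191]).items(): print(n,proj('wrist',P,o))
E
```

```text
shift [2.17 4.72 3.46] turn -21.4 jaw now -41.4 ee [0.4369 0.0604 0.3216] q6 138.5 F [-0.39 -0.26 -0.25] op 0.0503 t 6.2667
grip [218.30622433 183.70263611]
knob [338.37974609 147.72154613]
piv [313.14056017 100.25268359]
```

View pics/w5.png

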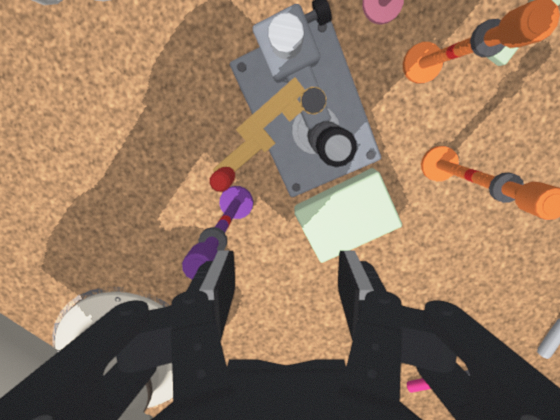

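```bash
python3 - <<'E'
from h import *
import pickle
o=pickle.load(open('pics/w5.pkl','rb')); im=cv2.imread('pics/w5.png'); d=np.load('pics/w5.npy')
R=Ro.from_euler('xyz',o['tcp_rot'],degrees=True).as_matrix(); print(R.round(4))
mod,W=T('wrist',o)
def pts(xs,ys):
    Z=d[ys,xs]; P=np.c_[(xs-mod['cx'])/mod['fx']*Z,(ys-mod['cy'])/mod['fy']*Z,Z]; return P@W[:3,:3].T+W[:3,3]
def top(x0,x1,y0,y1,z0,z1):
    ys,xs=np.mgrid[y0:y1,x0:x1]; P=pts(xs.ravel(),ys.ravel()); t=P[(P[:,2]>z0)&(P[:,2]<z1)]; return t.mean(0),(t[:,:2].min(0)+t[:,:2].max(0))/2,np.ptp(t[:,:2],axis=0),len(t)
print('knob',top(310,365,120,175,.234,.246)); print('grip',top(205,240,160,195,.221,.233))
k=top(310,365,120,175,.234,.246)[0];g=top(205,240,160,195,.221,.233)[0]
yaw=np.radians(-16.8); gx=np.array([np.cos(yaw),np.sin(yaw)]);gy=np.array([-gx[1],gx[0]])
r=(g-k)[:2]; a=np.array([r@gx,r@gy]); print('gauge grip',a,'ang',np.arctan2(-a[0],.036-a[1]))
E
```

```text
[[-0.003   0.6617  0.7498]
 [ 0.021   0.7497 -0.6615]
 [-0.9998  0.0138 -0.0162]]
knob (array([0.49368192, 0.07400073, 0.23957765]), array([0.49388994, 0.07334764]), array([0.02725643, 0.02754148]), 1220)
grip (array([0.41061813, 0.11043675, 0.22545678]), array([0.40999117, 0.11053763]), array([0.01620415, 0.01616698]), 355)
gauge grip [-0.09004975  0.01087283] ang 1.2986812646772758
```

Measured lock angle is 1.30 rad, so it is at its stop. The tool leans 1.2° toward +y after the joint-limit clip. With the jaws along world x that lean is about the jaw axis and harmless.

```bash
python3 - <<'E'
from h import *
move([.494,.073,.275],0)
E
```

```text
shift [4.66 4.65 3.54] turn -41.4 jaw now -41.4 ee [0.4368 0.0606 0.3215] q6 138.5 F [-0.6  -0.09 -0.36] op 0.0501 t 6.3167
```

>>> play_rows([
  [[0, 1, 0.7], -6, 5.5],
  [[0, 2, 1.5], -12, 5.5],
  [[0, 3, 2.3], -18, 5.5],
  [[0, 4, 3], -24, 5.5],
  [[1, 4.65, 3.55], -30, 5.5],
  [[2, 4.65, 3.55], -36, 5.5],
  [[3, 4.65, 3.55], -41, 5.5],
  [[3, 4.65, 3.55], -41, 5.5],
  [[3, 4.65, 3.55], -41, 5.5],
  [[3, 4.65, 3.55], -41, 5.5],
])

```text
time: 7.15
ee_pos: [0.494, 0.0727, 0.2919]
tcp_rot: [97.9, 88.8, 97.4]
wrist_force: [-0.0, -0.6, 0.5]
opening: 0.055
```

```bash
python3 - <<'E'
from h import *
import pickle
o=bot.get_obs();im,d=bot.camera('wrist'); cv2.imwrite('pics/w6.png',im)
R=Ro.from_euler('xyz',o['tcp_rot'],degrees=True).as_matrix(); print(R.round(4))
move([.494,.0739,.2073],0,o)
print(proj('wrist',[.4939,.0735,.24],o))
mod,W=T('wrist',o)
ys,xs=np.mgrid[100:330,230:345]; ys=ys.ravel();xs=xs.ravel();Z=d[ys,xs]
P=np.c_[(xs-mod['cx'])/mod['fx']*Z,(ys-mod['cy'])/mod['fy']*Z,Z]@W[:3,:3].T+W[:3,3]
t=P[(abs(P[:,2]-.24)<.004)&(np.hypot(P[:,0]-.494,P[:,1]-.0735)<.022)]; print(t.mean(0),(t[:,:2].min(0)+t[:,:2].max(0))/2,np.ptp(t,axis=0),len(t))
E
```

```text
[[-0.0027  0.0084  1.    ]
 [ 0.0208  0.9998 -0.0083]
 [-0.9998  0.0207 -0.0029]]
shift [ 8.46 -0.06  0.02] turn -0.5 jaw now -0.5 ee [0.494  0.0727 0.2919] q6 98.2 F [-0.04 -0.63  0.49] op 0.055 t 7.15
[287.61825665 226.99193208]
[0.49392985 0.07476359 0.2396104 ] [0.49382456 0.074139  ] [0.02695987 0.02675707 0.00586905] 1299
```

View pics/w6.png

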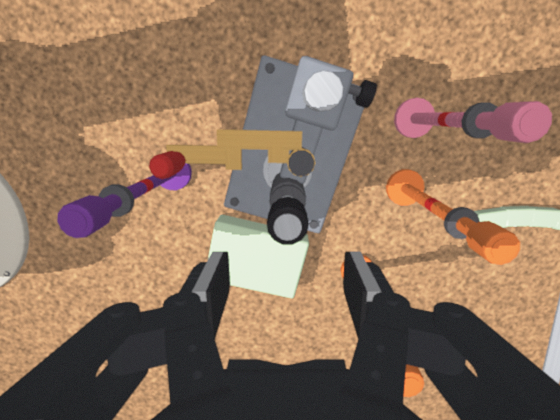

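Black knob at (288,225), centred between the jaws; the look-alikes are clear. I descend.

>>> play_rows([
  [[2, 0, 0], 0, 5.5],
  [[4, 0, 0], 0, 5.5],
  [[5.5, 0, 0], 0, 5.5],
  [[7, 0, 0], 0, 5.5],
  [[8, 0, 0], 0, 5.5],
  [[8.4, 0, 0], 0, 5.5],
  [[8.4, 0, 0], 0, 5],
  [[8.4, 0, 0], 0, 4],
  [[8.4, 0, 0], 0, 4],
])

```text
time: 7.95
ee_pos: [0.4942, 0.0743, 0.2082]
tcp_rot: [95.7, 88.8, 95.4]
wrist_force: [-0.9, -0.1, 0.5]
opening: 0.0399
```

```bash
python3 - <<'E'
from h import *
import pickle
o=bot.get_obs();im,d=bot.camera('wrist'); cv2.imwrite('pics/w7.png',im)
move([.494,.0740,.2073],0,o)
E
```

```text
shift [ 0.09 -0.03 -0.02] turn -0.3 jaw now -0.3 ee [0.4942 0.0743 0.2082] q6 98.2 F [-0.94 -0.08  0.51] op 0.0399 t 7.95
```

View pics/w7.png

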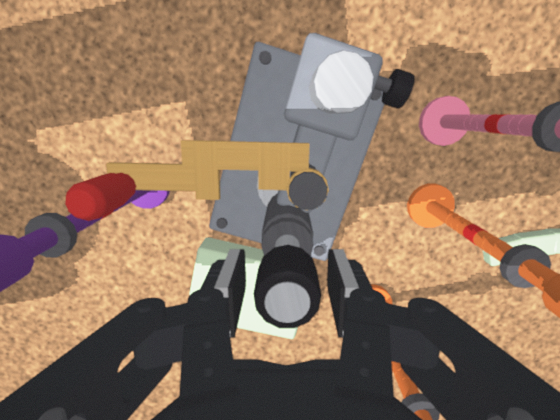

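>>> play_rows([
  [[0, 0, 0], 0, 3.4],
  [[0, 0, 0], 0, 3.1],
  [[0, 0, 0], 0, 2.9],
  [[0, 0, 0], 0, 2.7],
  [[0, 0, 0], 0, 2.5],
  [[0, 0, 0], 0, 2.2],
  [[0, 0, 0], 0, 2.2],
  [[0, 0, 0], 0, 2.2],
  [[0, 0, 0], 0, 2.2],
], squeeze=35)

```text
time: 8.75
ee_pos: [0.494, 0.0743, 0.2075]
tcp_rot: [97.4, 88.8, 97.1]
wrist_force: [0.5, 1.1, 5.0]
opening: 0.027
```

```bash
python3 - <<'E'
from h import *
o=bot.get_obs(); print({k:np.round(v,4) for k,v in o.items()})
E
```

```text
{'time': np.float64(8.75), 'q': array([ 7.86660e+00, -2.38600e+00, -7.22000e-02,  9.22972e+01,
        1.19520e+00,  9.81577e+01]), 'qd': array([ 0.0898,  0.0591,  0.0524, -0.0025,  0.1038,  0.1265]), 'joint_efforts': array([ 1.35800e-01, -4.14768e+01,  4.33864e+01,  7.52600e-01,
        1.27600e-01,  4.00000e-04]), 'ee_pos': array([0.494 , 0.0743, 0.2075]), 'tcp_rot': array([97.3607, 88.8047, 97.0697]), 'wrist_force': array([0.4773, 1.0865, 5.0194]), 'torque': array([-0.0154, -0.4429, -0.0091]), 'opening': np.float64(0.027)}
```

>>> play_rows([
  [[-0.1, 0, 0], 0, 2.2],
  [[-0.25, 0, 0], 0, 2.2],
  [[-0.4, 0.01, 0], 0, 2.2],
  [[-0.6, 0.01, 0], 0, 2.2],
  [[-0.8, 0.02, 0], 0, 2.2],
  [[-0.9, 0.02, 0], 0, 2.2],
  [[-1.0, 0.02, 0], 0, 2.2],
  [[-1.0, 0.02, 0], 0, 2.2],
  [[-1.0, 0.02, 0], 0, 2.2],
])

```text
time: 9.5
ee_pos: [0.4938, 0.0742, 0.2173]
tcp_rot: [99.7, 88.8, 99.4]
wrist_force: [2.9, -0.2, -3.9]
opening: 0.027
```

```bash
python3 - <<'E'
from h import *
o=bot.get_obs(); print({k:np.round(o[k],4) for k in ('ee_pos','wrist_force','torque','tcp_rot','opening')})
im,d=bot.camera('side'); cv2.imwrite('pics/s8.png',im); crop('pics/s8.png','pics/s8c.png',190,310,140,260,5)
im,d=bot.camera('wrist'); cv2.imwrite('pics/w8.png',im)
E
```

```text
{'ee_pos': array([0.4938, 0.0742, 0.2173]), 'wrist_force': array([ 2.9271, -0.1833, -3.9322]), 'torque': array([-0.0426, -0.4314,  0.0033]), 'tcp_rot': array([99.6663, 88.8049, 99.3777]), 'opening': np.float64(0.027)}
```

View pics/s8c.png

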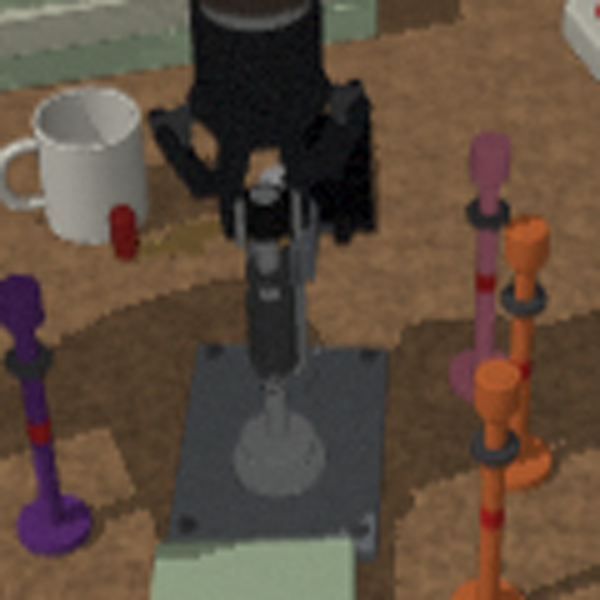

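View pics/w8.png

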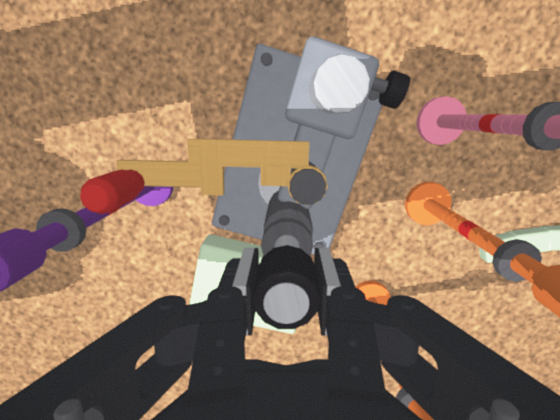

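>>> play_rows([
  [[0, 0, 0.05], 0, 2.2],
  [[0, 0, 0.05], 0, 2.2],
  [[0, 0, 0.05], 0, 2.2],
])

```text
time: 9.85
ee_pos: [0.4941, 0.0742, 0.2169]
tcp_rot: [102.0, 88.8, 101.7]
wrist_force: [-0.8, 0.0, -4.4]
opening: 0.0272
```

```bash
python3 - <<'E'
from h import *
o=bot.get_obs(); print({k:np.round(o[k],4) for k in ('ee_pos','wrist_force','torque','tcp_rot','opening')})
E
```

```text
{'ee_pos': array([0.4941, 0.0742, 0.2169]), 'wrist_force': array([-0.8146,  0.0293, -4.4363]), 'torque': array([-0.0194, -0.0606,  0.044 ]), 'tcp_rot': array([101.9967,  88.8003, 101.7053]), 'opening': np.float64(0.0272)}
```

>>> play_rows([
  [[-0.15, 0, 0], 0, 2.2],
  [[-0.4, 0.01, 0], 0, 2.2],
  [[-0.7, 0.01, 0], 0, 2.2],
  [[-1.0, 0.02, 0], 0, 2.2],
  [[-1.3, 0.03, 0], 0, 2.2],
  [[-1.6, 0.03, 0], 0, 2.2],
  [[-1.9, 0.04, 0], 0, 2.2],
  [[-2.2, 0.05, 0], 0, 2.2],
  [[-2.5, 0.05, 0], 0, 2.2],
  [[-2.7, 0.06, 0], 0, 2.2],
  [[-2.8, 0.06, 0], 0, 2.2],
  [[-2.8, 0.06, 0], 0, 2.2],
])

```text
time: 10.85
ee_pos: [0.4945, 0.0743, 0.2454]
tcp_rot: [99.1, 88.8, 98.8]
wrist_force: [0.4, -0.1, -5.5]
opening: 0.027
```

```bash
python3 - <<'E'
from h import *
o=bot.get_obs(); print({k:np.round(o[k],4) for k in ('ee_pos','wrist_force','torque','tcp_rot','opening')})
im,d=bot.camera('wrist'); cv2.imwrite('pics/w9.png',im)
E
```

```text
{'ee_pos': array([0.4945, 0.0743, 0.2454]), 'wrist_force': array([ 0.3925, -0.0789, -5.4849]), 'torque': array([0.0114, 0.0028, 0.0212]), 'tcp_rot': array([99.0912, 88.8073, 98.7991]), 'opening': np.float64(0.027)}
```

View pics/w9.png

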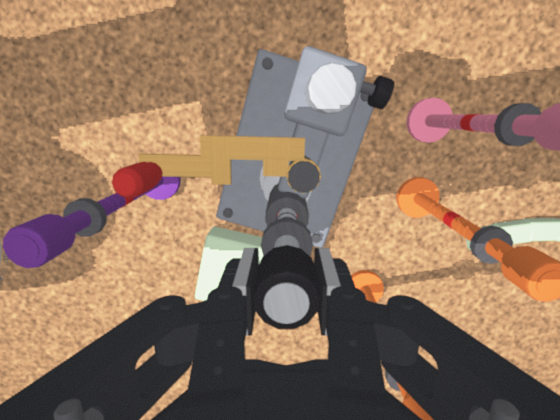

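>>> play_rows([
  [[-0.15, 0, 0], 0, 2.2],
  [[-0.4, 0.01, 0], 0, 2.2],
  [[-0.7, 0.01, 0], 0, 2.2],
  [[-1.0, 0.02, 0], 0, 2.2],
  [[-1.15, 0.02, 0], 0, 2.2],
  [[-1.2, 0.02, 0], 0, 2.2],
  [[-1.2, 0.02, 0], 0, 2.2],
  [[-1.2, 0.02, 0], 0, 2.2],
  [[-1.2, 0.02, 0], 0, 2.2],
])

```text
time: 11.65
ee_pos: [0.4945, 0.0742, 0.257]
tcp_rot: [100.5, 88.8, 100.2]
wrist_force: [0.3, 0.1, -5.0]
opening: 0.0272
```

```bash
python3 - <<'E'
from h import *
o=bot.get_obs(); print({k:np.round(o[k],4) for k in ('ee_pos','wrist_force','torque','tcp_rot','opening','qd')})
im,d=bot.camera('wrist'); cv2.imwrite('pics/w10.png',im); crop('pics/w10.png','pics/w10c.png',200,360,120,320,3)
im,d=bot.camera('side'); cv2.imwrite('pics/s10.png',im); crop('pics/s10.png','pics/s10c.png',190,310,140,260,5)
mouth=proj('side',[.494,.0737,.172]);print('mouth side px',mouth,'crop',(mouth-[190,140])*5)
for l in (42,50,58):
    z=.026+l/1000; print(l,'band mid crop',(proj('side',[.494,.0737,z+.096])-[190,140])*5)
E
```

```text
{'ee_pos': array([0.4945, 0.0742, 0.257 ]), 'wrist_force': array([ 0.3382,  0.1049, -5.0165]), 'torque': array([-0.0085, -0.04  ,  0.0435]), 'tcp_rot': array([100.479 ,  88.8045, 100.187 ]), 'opening': np.float64(0.0272), 'qd': array([ 0.033 , -0.0133, -0.0522,  0.0033, -0.0131, -0.0003])}
mouth side px [243.40507687 197.61481364] crop [267.02538436 288.07406819]
42 band mid crop [267.54649302 297.64647554]
50 band mid crop [267.02538436 288.07406819]
58 band mid crop [266.50010252 278.42500225]
```

View pics/s10c.png

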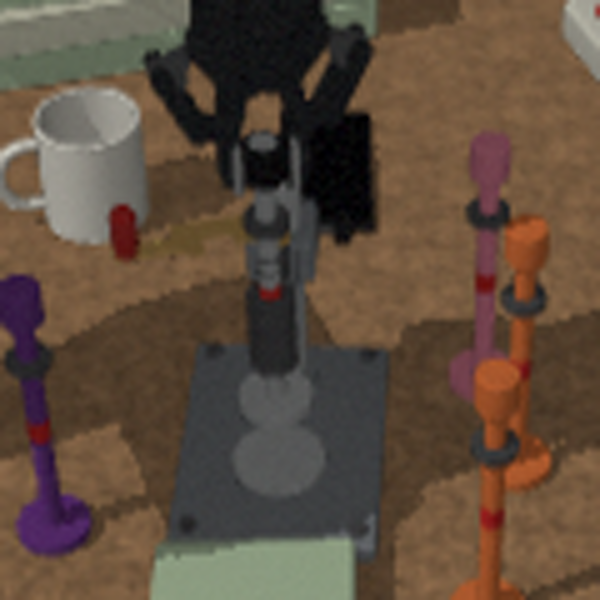

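View pics/w10c.png

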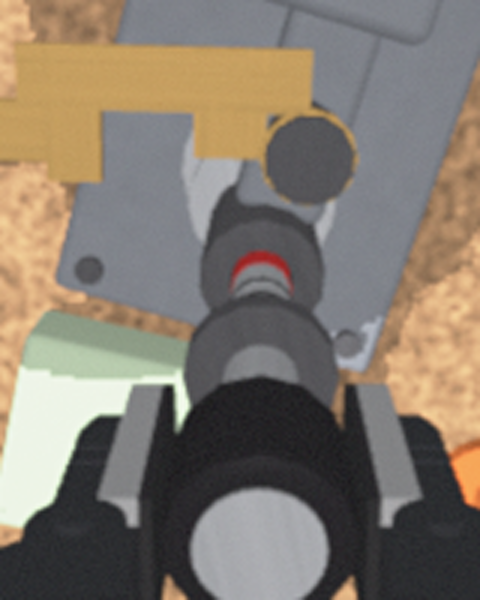

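Side crop: a red strip about 10 px tall (≈8 mm, half of the 16 mm band) shows above the mouth at (269,293). The wrist crop shows the same, so the mouth is near mid-band. I hold still and do a last check.

>>> play_rows([
  [[0, 0, 0], 0, 2.2],
  [[0, 0, 0], 0, 2.2],
  [[0, 0, 0], 0, 2.2],
  [[0, 0, 0], 0, 2.2],
  [[0, 0, 0], 0, 2.2],
  [[0, 0, 0], 0, 2.2],
  [[0, 0, 0], 0, 2.2],
  [[0, 0, 0], 0, 2.2],
])

```text
time: 12.42
ee_pos: [0.4945, 0.0742, 0.2571]
tcp_rot: [99.9, 88.8, 99.6]
wrist_force: [-1.1, 0.5, -4.4]
opening: 0.0271
```

```bash
python3 - <<'E'
from h import *
o=bot.get_obs(); print({k:np.round(o[k],4) for k in ('ee_pos','wrist_force','torque','opening','qd')})
im,d=bot.camera('wrist'); mod,W=T('wrist',o)
ys,xs=np.mgrid[0:420,0:560]; ys=ys.ravel();xs=xs.ravel();Z=d[ys,xs]
P=np.c_[(xs-mod['cx'])/mod['fx']*Z,(ys-mod['cy'])/mod['fy']*Z,Z]@W[:3,:3].T+W[:3,3]
b=im.reshape(-1,3).astype(int)
t=P[(np.hypot(P[:,0]-.494,P[:,1]-.0737)<.009)&(P[:,2]>.27)&(P[:,2]<.31)]; print('knob top z',np.median(t[:,2]),'lift',np.median(t[:,2])-.2396,len(t))
hsv=cv2.cvtColor(im,cv2.COLOR_BGR2HSV).reshape(-1,3)
r=((hsv[:,0]<8)|(hsv[:,0]>172))&(hsv[:,1]>150)
t=P[r&(np.hypot(P[:,0]-.494,P[:,1]-.0737)<.014)&(P[:,2]>.15)]; print('red z',np.percentile(t[:,2],[0,50,100]),len(t))
t=P[r&(np.hypot(P[:,0]-.41,P[:,1]-.1105)<.014)&(P[:,2]>.221)]; print('grip',t[:,:].mean(0),len(t))
E
```

```text
{'ee_pos': array([0.4945, 0.0742, 0.2571]), 'wrist_force': array([-1.1173,  0.5145, -4.3554]), 'torque': array([ 0.0117, -0.0251, -0.0006]), 'opening': np.float64(0.0271), 'qd': array([ 0.0058,  0.0536, -0.0197, -0.0016,  0.0105, -0.0686])}
knob top z 0.28986037815895427 lift 0.05026037815895426 1449
red z [0.16795369 0.17300123 0.17962523] 57
grip [0.41131534 0.11156989 0.22537412] 679
```

Lift measures 50.3 mm, the red starts at the mouth, lateral forces are at noise level, the lock is still open and nothing is moving. I hand it in.

```bash
python3 - <<'E'
from workcell import bot
print(bot.job_done())
E
```

```text
the job is handed in; nothing more can be done
None
```

The spindle is being held by its black knob with the sleeve mouth level with about the middle of the red band. The lock is fully open. The job was handed in at about 12.5 s.

**Lock:** I caged the red grip between the fingers and swung it out until the stop pushed back with about 6 N. I measured 1.30 rad afterwards. The grip was in the same place at the last check, within about 1 mm.

**Lift:** I gripped the knob at 35 N and raised it straight up in slow steps. After the first centimetre there was about 3 N of side load, so I shifted the tool about 0.4 mm sideways to remove it.

**Last checks:**
- **Height:** the lift was 50.3 mm by the depth camera and 49.6 mm by the arm's own reading. The visible red starts at the sleeve mouth.
- **Side load:** the sideways force was about 1 N, the same as the sensor noise, and the torque was near zero. The weight carried was about 4.5–5 N.
- **Stillness:** the arm was still when I handed in.

**What went wrong or was not checked:**
- **Joint limit:** the last joint hit its limit partway through the swing. I finished the swing with less turn, and it left the tool leaning 1.2°. I gripped with the jaws lined up so the lean would not force the spindle sideways.
- **Other items:** I did not measure the blank or the other things on the bench afterwards. The fingers only closed on the red grip and the knob, and nothing looked moved in the last pictures.

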